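# Load the valve plugs into the carrier block and snap the keepers shut

### The job

Load the carrier block for the parts washer: set every ball-nosed valve plug on the bench upright, dome down, into a dished seat of its own so that it sits fully home, and press the hinged keeper over each loaded seat down until its latch snaps and holds it shut. Leave the keeper of any empty seat standing open, so that it can be seen to be empty.

Things in the scene. Friction and masses are not known exactly. Their poses are not given: they have to be found in the camera images.
- carrier: the carrier block, fixed to the bench: grey base plate 174 x 352 x 12 mm with a row of 4 dished seats along its y, 84 mm apart, seat0 at the +y end. Origin: on the bench under the middle of the row; x points from the latch posts (76 to 85 mm in front of each seat, tops 95 mm above the bench) to the hinge posts (54 to 70 mm behind each seat), z up.
- plug0_mid (a point): ball-nosed steel valve plug, 72 mm tall (all alike; 3 or 4 present, else None): dome of 30 mm radius below with a flat foot 24 mm across, sphere centre 27.5 mm up; flange 60 mm across, 27.5 to 36 mm up; dark round stem 26 mm across, 36 to 72 mm up. This point: on its axis, 36 mm above the foot; z up along the stem. 0.18 to 0.33 kg, bottom-heavy: rights itself when tipped on a flat surface.
- plug1_mid (a point): ball-nosed steel valve plug, 72 mm tall (all alike; 3 or 4 present, else None): dome of 30 mm radius below with a flat foot 24 mm across, sphere centre 27.5 mm up; flange 60 mm across, 27.5 to 36 mm up; dark round stem 26 mm across, 36 to 72 mm up. This point: on its axis, 36 mm above the foot; z up along the stem. 0.18 to 0.33 kg, bottom-heavy: rights itself when tipped on a flat surface.
- plug2_mid (a point): ball-nosed steel valve plug, 72 mm tall (all alike; 3 or 4 present, else None): dome of 30 mm radius below with a flat foot 24 mm across, sphere centre 27.5 mm up; flange 60 mm across, 27.5 to 36 mm up; dark round stem 26 mm across, 36 to 72 mm up. This point: on its axis, 36 mm above the foot; z up along the stem. 0.18 to 0.33 kg, bottom-heavy: rights itself when tipped on a flat surface.
- plug3_mid (a point): ball-nosed steel valve plug, 72 mm tall (all alike; 3 or 4 present, else None): dome of 30 mm radius below with a flat foot 24 mm across, sphere centre 27.5 mm up; flange 60 mm across, 27.5 to 36 mm up; dark round stem 26 mm across, 36 to 72 mm up. This point: on its axis, 36 mm above the foot; z up along the stem. 0.18 to 0.33 kg, bottom-heavy: rights itself when tipped on a flat surface.
- seat0 (a point): centre of the rim of seat 0, 38 mm above the bench: a round aluminium seat 80 mm across with a conical dish (45 degrees, 68 mm across at the rim, 24 mm deep). Axes as the carrier's. A plug standing home in it, resting on its dome, has its plugN_mid 17 mm above this point and its stem's top 53 mm above it.
- keeper0 (a joint): angle of the keeper over seat 0: 0 shut (level), 1.57 upright, at most 2.1. Its axis runs along y, 62 mm behind (+x of) the seat's centre, 58 mm above its rim. Stays at any angle (friction: about 1 N at its end). A spring latch in front resists from 0.1 rad with about 8 N at the pad, snaps over at 0.05 and holds it below 0.02. Shut, it clears a seated plug by 2 mm; it will not shut over one not home.
- keeper0_pad (a point): middle of the rubber press pad (20 x 36 mm) on the outer face of keeper 0, a steel strap 44 mm wide, 6 mm thick, reaching 118 mm from its hinge axis; the pad is 103 mm from that axis. x runs along the strap toward the hinge, z out of the outer face (up when shut)
- seat1 (a point): centre of the rim of seat 1, 38 mm above the bench: a round aluminium seat 80 mm across with a conical dish (45 degrees, 68 mm across at the rim, 24 mm deep). Axes as the carrier's. A plug standing home in it, resting on its dome, has its plugN_mid 17 mm above this point and its stem's top 53 mm above it.
- keeper1 (a joint): angle of the keeper over seat 1: 0 shut (level), 1.57 upright, at most 2.1. Its axis runs along y, 62 mm behind (+x of) the seat's centre, 58 mm above its rim. Stays at any angle (friction: about 1 N at its end). A spring latch in front resists from 0.1 rad with about 8 N at the pad, snaps over at 0.05 and holds it below 0.02. Shut, it clears a seated plug by 2 mm; it will not shut over one not home.
- keeper1_pad (a point): middle of the rubber press pad (20 x 36 mm) on the outer face of keeper 1, a steel strap 44 mm wide, 6 mm thick, reaching 118 mm from its hinge axis; the pad is 103 mm from that axis. x runs along the strap toward the hinge, z out of the outer face (up when shut)
- seat2 (a point): centre of the rim of seat 2, 38 mm above the bench: a round aluminium seat 80 mm across with a conical dish (45 degrees, 68 mm across at the rim, 24 mm deep). Axes as the carrier's. A plug standing home in it, resting on its dome, has its plugN_mid 17 mm above this point and its stem's top 53 mm above it.
- keeper2 (a joint): angle of the keeper over seat 2: 0 shut (level), 1.57 upright, at most 2.1. Its axis runs along y, 62 mm behind (+x of) the seat's centre, 58 mm above its rim. Stays at any angle (friction: about 1 N at its end). A spring latch in front resists from 0.1 rad with about 8 N at the pad, snaps over at 0.05 and holds it below 0.02. Shut, it clears a seated plug by 2 mm; it will not shut over one not home.
- keeper2_pad (a point): middle of the rubber press pad (20 x 36 mm) on the outer face of keeper 2, a steel strap 44 mm wide, 6 mm thick, reaching 118 mm from its hinge axis; the pad is 103 mm from that axis. x runs along the strap toward the hinge, z out of the outer face (up when shut)
- seat3 (a point): centre of the rim of seat 3, 38 mm above the bench: a round aluminium seat 80 mm across with a conical dish (45 degrees, 68 mm across at the rim, 24 mm deep). Axes as the carrier's. A plug standing home in it, resting on its dome, has its plugN_mid 17 mm above this point and its stem's top 53 mm above it.
- keeper3 (a joint): angle of the keeper over seat 3: 0 shut (level), 1.57 upright, at most 2.1. Its axis runs along y, 62 mm behind (+x of) the seat's centre, 58 mm above its rim. Stays at any angle (friction: about 1 N at its end). A spring latch in front resists from 0.1 rad with about 8 N at the pad, snaps over at 0.05 and holds it below 0.02. Shut, it clears a seated plug by 2 mm; it will not shut over one not home.
- keeper3_pad (a point): middle of the rubber press pad (20 x 36 mm) on the outer face of keeper 3, a steel strap 44 mm wide, 6 mm thick, reaching 118 mm from its hinge axis; the pad is 103 mm from that axis. x runs along the strap toward the hinge, z out of the outer face (up when shut)
Mind the look-alikes: they are no part of the job. What is shaped like the part that bears plug2_mid but turquoise is not meant.

How it is judged:
At the end, for the whole second after the job is handed in: Every plug present stands upright (within 0.15 rad) in a seat, its axis within 6 mm of the seat's and its middle 12 to 21 mm above the rim; the keeper of that seat is latched (below 0.035 rad); the keeper of every seat without a plug stands open by more than 0.5 rad ((((horizontal distance between plug0_mid and seat0 below 0.006 m and z of plug0_mid in the frame of seat0 between 0.012 and 0.021 m and angle between plug0_mid's own z axis and vertical below 0.15 rad) and value of joint keeper0 below 0.035 rad) or ((horizontal distance between plug0_mid and seat1 below 0.006 m and z of plug0_mid in the frame of seat1 between 0.012 and 0.021 m and angle between plug0_mid's own z axis and vertical below 0.15 rad) and value of joint keeper1 below 0.035 rad) or ((horizontal distance between plug0_mid and seat2 below 0.006 m and z of plug0_mid in the frame of seat2 between 0.012 and 0.021 m and angle between plug0_mid's own z axis and vertical below 0.15 rad) and value of joint keeper2 below 0.035 rad) or ((horizontal distance between plug0_mid and seat3 below 0.006 m and z of plug0_mid in the frame of seat3 between 0.012 and 0.021 m and angle between plug0_mid's own z axis and vertical below 0.15 rad) and value of joint keeper3 below 0.035 rad)) and (((horizontal distance between plug1_mid and seat0 below 0.006 m and z of plug1_mid in the frame of seat0 between 0.012 and 0.021 m and angle between plug1_mid's own z axis and vertical below 0.15 rad) and value of joint keeper0 below 0.035 rad) or ((horizontal distance between plug1_mid and seat1 below 0.006 m and z of plug1_mid in the frame of seat1 between 0.012 and 0.021 m and angle between plug1_mid's own z axis and vertical below 0.15 rad) and value of joint keeper1 below 0.035 rad) or ((horizontal distance between plug1_mid and seat2 below 0.006 m and z of plug1_mid in the frame of seat2 between 0.012 and 0.021 m and angle between plug1_mid's own z axis and vertical below 0.15 rad) and value of joint keeper2 below 0.035 rad) or ((horizontal distance between plug1_mid and seat3 below 0.006 m and z of plug1_mid in the frame of seat3 between 0.012 and 0.021 m and angle between plug1_mid's own z axis and vertical below 0.15 rad) and value of joint keeper3 below 0.035 rad)) and (((horizontal distance between plug2_mid and seat0 below 0.006 m and z of plug2_mid in the frame of seat0 between 0.012 and 0.021 m and angle between plug2_mid's own z axis and vertical below 0.15 rad) and value of joint keeper0 below 0.035 rad) or ((horizontal distance between plug2_mid and seat1 below 0.006 m and z of plug2_mid in the frame of seat1 between 0.012 and 0.021 m and angle between plug2_mid's own z axis and vertical below 0.15 rad) and value of joint keeper1 below 0.035 rad) or ((horizontal distance between plug2_mid and seat2 below 0.006 m and z of plug2_mid in the frame of seat2 between 0.012 and 0.021 m and angle between plug2_mid's own z axis and vertical below 0.15 rad) and value of joint keeper2 below 0.035 rad) or ((horizontal distance between plug2_mid and seat3 below 0.006 m and z of plug2_mid in the frame of seat3 between 0.012 and 0.021 m and angle between plug2_mid's own z axis and vertical below 0.15 rad) and value of joint keeper3 below 0.035 rad)) and (((horizontal distance between plug3_mid and seat0 below 0.006 m and z of plug3_mid in the frame of seat0 between 0.012 and 0.021 m and angle between plug3_mid's own z axis and vertical below 0.15 rad) and value of joint keeper0 below 0.035 rad) or ((horizontal distance between plug3_mid and seat1 below 0.006 m and z of plug3_mid in the frame of seat1 between 0.012 and 0.021 m and angle between plug3_mid's own z axis and vertical below 0.15 rad) and value of joint keeper1 below 0.035 rad) or ((horizontal distance between plug3_mid and seat2 below 0.006 m and z of plug3_mid in the frame of seat2 between 0.012 and 0.021 m and angle between plug3_mid's own z axis and vertical below 0.15 rad) and value of joint keeper2 below 0.035 rad) or ((horizontal distance between plug3_mid and seat3 below 0.006 m and z of plug3_mid in the frame of seat3 between 0.012 and 0.021 m and angle between plug3_mid's own z axis and vertical below 0.15 rad) and value of joint keeper3 below 0.035 rad)) and (value of joint keeper0 above 0.5 rad or (horizontal distance between plug0_mid and seat0 below 0.006 m and z of plug0_mid in the frame of seat0 between 0.012 and 0.021 m and angle between plug0_mid's own z axis and vertical below 0.15 rad) or (horizontal distance between plug1_mid and seat0 below 0.006 m and z of plug1_mid in the frame of seat0 between 0.012 and 0.021 m and angle between plug1_mid's own z axis and vertical below 0.15 rad) or (horizontal distance between plug2_mid and seat0 below 0.006 m and z of plug2_mid in the frame of seat0 between 0.012 and 0.021 m and angle between plug2_mid's own z axis and vertical below 0.15 rad) or (horizontal distance between plug3_mid and seat0 below 0.006 m and z of plug3_mid in the frame of seat0 between 0.012 and 0.021 m and angle between plug3_mid's own z axis and vertical below 0.15 rad)) and (value of joint keeper1 above 0.5 rad or (horizontal distance between plug0_mid and seat1 below 0.006 m and z of plug0_mid in the frame of seat1 between 0.012 and 0.021 m and angle between plug0_mid's own z axis and vertical below 0.15 rad) or (horizontal distance between plug1_mid and seat1 below 0.006 m and z of plug1_mid in the frame of seat1 between 0.012 and 0.021 m and angle between plug1_mid's own z axis and vertical below 0.15 rad) or (horizontal distance between plug2_mid and seat1 below 0.006 m and z of plug2_mid in the frame of seat1 between 0.012 and 0.021 m and angle between plug2_mid's own z axis and vertical below 0.15 rad) or (horizontal distance between plug3_mid and seat1 below 0.006 m and z of plug3_mid in the frame of seat1 between 0.012 and 0.021 m and angle between plug3_mid's own z axis and vertical below 0.15 rad)) and (value of joint keeper2 above 0.5 rad or (horizontal distance between plug0_mid and seat2 below 0.006 m and z of plug0_mid in the frame of seat2 between 0.012 and 0.021 m and angle between plug0_mid's own z axis and vertical below 0.15 rad) or (horizontal distance between plug1_mid and seat2 below 0.006 m and z of plug1_mid in the frame of seat2 between 0.012 and 0.021 m and angle between plug1_mid's own z axis and vertical below 0.15 rad) or (horizontal distance between plug2_mid and seat2 below 0.006 m and z of plug2_mid in the frame of seat2 between 0.012 and 0.021 m and angle between plug2_mid's own z axis and vertical below 0.15 rad) or (horizontal distance between plug3_mid and seat2 below 0.006 m and z of plug3_mid in the frame of seat2 between 0.012 and 0.021 m and angle between plug3_mid's own z axis and vertical below 0.15 rad)) and (value of joint keeper3 above 0.5 rad or (horizontal distance between plug0_mid and seat3 below 0.006 m and z of plug0_mid in the frame of seat3 between 0.012 and 0.021 m and angle between plug0_mid's own z axis and vertical below 0.15 rad) or (horizontal distance between plug1_mid and seat3 below 0.006 m and z of plug1_mid in the frame of seat3 between 0.012 and 0.021 m and angle between plug1_mid's own z axis and vertical below 0.15 rad) or (horizontal distance between plug2_mid and seat3 below 0.006 m and z of plug2_mid in the frame of seat3 between 0.012 and 0.021 m and angle between plug2_mid's own z axis and vertical below 0.15 rad) or (horizontal distance between plug3_mid and seat3 below 0.006 m and z of plug3_mid in the frame of seat3 between 0.012 and 0.021 m and angle between plug3_mid's own z axis and vertical below 0.15 rad))); the robot touches nothing.
Of plug0, plug1, plug2, plug3 only 3 to 4 are there at a start; the rules pass over those that are not, and their reading is None.
At some moment in a run one of plug0, plug1, plug2, plug3 may be knocked a few centimetres aside while the robot is not near it.
Once in a run the grip may slacken for a moment while it holds something.
It also fails if it takes over 210 s, if anything falls off the work surface, if the arm or the gripper's body presses on something with over 40 N, if the wrist force passes 120 N, or if a joint passes its speed limit or range.

### The arm

A 6-joint arm with a two-finger parallel gripper is mounted at the origin on a cart in front of the work surface, level with it; the furniture and walls round the work are solid. World frame = base frame: x ahead of the robot, y to its left, z up, the work surface at z = 0. Lengths are in m, angles in rad, forces in N, time in s.
With the tool pointing down it reaches from about 0.375 to 0.9 m from the base axis. Payload 3.1 kg.
Tool frame: the origin (TCP) lies midway between the tips of the shut fingers; the grasp point (between the pads) lies 19 mm behind it (pinch_z is the distance from the TCP to the grasp point, in m); y points along the fingers, z is the direction in which the jaws open and shut, and the axes are right-handed (so a half turn about y gives the same grasp; the last joint's range is limited). The gripper opens to 87 mm and grips with 3 to 60 N. Pads are 19 mm wide; open, the fingers measure 117 mm over their backs; the gripper's body (75 mm by 190 mm) begins 51 mm behind the grasp point.
Start: joints at [-1.312, 0.527, 1.433, -0, 1.181, -0.178], TCP at [0.264, -0.566, 0.223] pointing down, gripper open.
Joint ranges: [-3.08, 3.08], [-0.75, 2.2], [0.22, 2.44], [-1.43, 4.57], [0, 2.65], [-2.85, 2.85]. Speed limits (rad/s): [2.79, 2.79, 3.14, 3.14, 3.14, 3.14].

### API

Orientations are given as a unit quaternion [x, y, z, w].
In Python, from rig import * gives the robot as it stands.
- The arm moves only by the tool drive_tool, never from a script. Its argument "plan" is a list of rows, each a list of 7 numbers: the shift along the tool's x, y, z in mm, then the turn, a rotation vector about the tool's x, y, z in degrees, then the finger opening in mm, from 0 to 87. A call has 1 to 10 rows; each row is the pose to reach, as a shift and turn from the pose commanded when the call began, along the tool's axes at that moment; what a row does not reach only later rows make up. A row lasts 1/10 s, in which the tool goes at most 50 mm and 8.59 degrees, less where a joint would pass 70% of its speed; a pose out of reach is approached as far as the arm can. A call with a gripper value outside its range is refused whole. The fingers move at their own pace and stop on an object; "newtons" is the grip in N (left out, the last holds). Time passes only in rows, so rows that repeat a pose let the fingers close. It gives the time, the measured TCP pose, the force and the opening at its end, in the units of the state.
- get_obs(): the state, without advancing time (a new reading comes with each control period).
- camera(name): name is "scene" or "top" or "wrist"; returns the picture (420x560x3 uint8, blue, green, red); there is no depth.
- get_calibration(name): a dict with "fx", "fy", "cx", "cy" (pixels), "D" ([k1, k2, p1, p2, k3] as OpenCV has them; the pictures are not rectified), "origin" and "rotation" of the camera in the world; the wrist camera has in their place "tool_from_camera" (4x4, takes a point from camera to tool coordinates, whose origin is the TCP and whose axes are the tool frame's). Camera axes: x right, y down, z forward; pixel columns grow to the right and rows downward; lengths in m; the calibration is good to about 2 mm. A picture is of the moment at which its call begins: read the wrist's pose just before it. get_calibration takes no time and is no camera call.
- hand_in(): hands the job in, once; it reports no verdict.
Trained networks look in the newest picture that a camera, given by its name, has taken for a name from the list of things; names that differ only in an ending like _2 or _b are one class to them, and where a whole thing is asked for, a point or a joint stands for the part that bears it (a point fixed in the world has none). Each returns a list of dicts, best first, with "conf" (0 to 1); they miss things now and then, are a little off and sometimes report something else, mostly with a low value. They report only what shows in the picture. A call takes as long as a camera call. They do not tell look-alikes from the thing itself.
- spot_in(camera, target): "location" ([column, row] in pixels, amid what is visible of it).
- mark_of(camera, target): "location" ([column, row] in pixels: a listed point, or the origin of a listed thing).
The state is a dict: "time": time; "q": joint angles; "joint_velocities": joint speeds; "joint_torque": joint torques, N m; "position": TCP position; "tool_rot": TCP orientation; "ft_force": force on the tool from outside, world axes, zero at the start; "moment": the same for the moment, N m; "grip_width": finger opening in m.
Only numpy, scipy, OpenCV 4.12 (cv2) and the standard library are available. Lean on these libraries where they do the work, as an engineer would, in place of code of your own. Each camera call takes 0.05 s, during which the arm holds its last target. There are 200 camera calls.

## Working session

There is one attempt and no reset: what is moved stays moved. The work goes in short steps, Python scripts to look and compute and a tool call to move; the robot and the scene stay as the last step left them, time stands still between calls to the robot, and variables do not carry over. Pictures are saved under pics/ and viewed, about 12 in all and at most 16, crops included, and the job is handed in when it is done.

Besides the shell and the picture viewer there is one more tool, called after ">>>" as name([rows], argument=value, ...), one row to a line, values as JSON. drive_tool: Moves the arm, as the interface text tells. Its arguments: {"type":"object","properties":{"plan":{"type":"array","items":{"type":"array","items":{"type":"number"}}},"newtons":{"type":"number"}},"required":["plan"]}

```bash
ls; mkdir -p pics; python3 - <<'E'
from rig import *
import cv2,numpy as np
o=get_obs(); print({k:np.round(v,3).tolist() for k,v in o.items()})
for c in ("scene","top"):
    im=camera(c); cv2.imwrite(f"pics/{c}0.png",im)
    print(c,get_calibration(c))
    for t in ("plug0_mid","seat0","keeper0_pad","carrier"):
        print(t,[(np.round(d["location"]).tolist(),round(d["conf"],2)) for d in mark_of(c,t)])
print(get_calibration("wrist"))
E
```

```text
pics
{'time': 0.0, 'q': [-1.312, 0.528, 1.434, -0.0, 1.181, -0.178], 'joint_velocities': [0.001, 0.001, -0.0, 0.001, 0.001, 0.0], 'joint_torque': [0.001, -44.004, -17.659, 0.063, 0.058, -0.0], 'position': [0.264, -0.566, 0.222], 'tool_rot': [-0.153, 0.691, -0.69, 0.153], 'ft_force': [0.359, 0.012, -0.333], 'moment': [-0.061, 0.044, 0.003], 'grip_width': 0.087}
scene {'fx': 490.9543586373588, 'fy': 490.9543586373588, 'cx': 274.5664304257998, 'cy': 212.42804917789806, 'D': array([0.01759314, 0.        , 0.        , 0.        , 0.        ]), 'origin': array([0.11204305, 0.71629598, 1.03853902]), 'rotation': array([-0.25563538,  0.90149802, -0.33482572,  0.09921495])}
plug0_mid [([361.0, 172.0], 0.62)]
seat0 [([249.0, 275.0], 0.85), ([279.0, 227.0], 0.82), ([288.0, 204.0], 0.72)]
keeper0_pad [([205.0, 224.0], 0.88)]
carrier [([271.0, 248.0], 0.71), ([230.0, 196.0], 0.24)]
top {'fx': 518.1240049193286, 'fy': 518.1240049193286, 'cx': 275.17492196716717, 'cy': 215.16122777913623, 'D': array([0.04880037, 0.        , 0.        , 0.        , 0.        ]), 'origin': array([0.3510123 , 0.0126240
[... 185 characters left out ...]
0, 218.0], 0.7), ([212.0, 238.0], 0.69), ([245.0, 235.0], 0.67)]
keeper0_pad [([193.0, 180.0], 0.87), ([272.0, 173.0], 0.64)]
carrier [([257.0, 229.0], 0.78)]
{'fx': 356.3735579686858, 'fy': 356.3735579686858, 'cx': 283.8095434928389, 'cy': 212.1380887340146, 'D': array([-0.03655632,  0.        ,  0.        ,  0.        ,  0.        ]), 'tool_from_camera': array([[-4.90570092e-04,  9.70115655e-01,  2.42642485e-01,
        -6.66733103e-02],
       [-1.71959584e-04, -2.42642593e-01,  9.70115737e-01,
        -1.61502881e-01],
       [ 9.99999865e-01,  4.34185065e-04,  2.85853883e-04,
         3.24209978e-04],
       [ 0.00000000e+00,  0.00000000e+00,  0.00000000e+00,
         1.00000000e+00]])}
```

View pics/scene0.png

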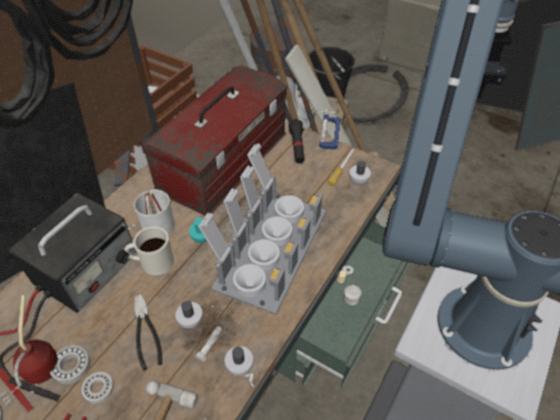

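View pics/top0.png

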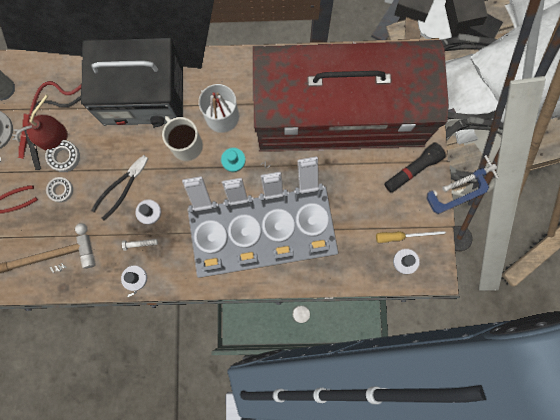

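The bench holds three plugs: top (147,211), (133,278) and (406,261). The turquoise look-alike is at (233,160). The four seats run from (211,237) to (312,218) and all keepers are open. Next I'll convert pixels to positions.

```bash
cat > h.py <<'E'
from rig import *
import cv2,numpy as np
from scipy.spatial.transform import Rotation as R
def cam(c,o=None):
    k=get_calibration(c); K=np.array([[k["fx"],0,k["cx"]],[0,k["fy"],k["cy"]],[0,0,1]])
    if c=="wrist":
        T=k["tool_from_camera"]; Rt=R.from_quat(o["tool_rot"]).as_matrix()
        return K,k["D"],Rt@T[:3,:3],Rt@T[:3,3]+o["position"]
    r=np.array(k["rotation"]); 
    return K,k["D"],(R.from_quat(r).as_matrix() if r.size==4 else R.from_rotvec(r).as_matrix()),k["origin"]
def ray(c,px,o=None):
    K,D,M,p=cam(c,o); u=cv2.undistortPoints(np.array([[px]],float),K,D)[0,0]
    d=M@[u[0],u[1],1]; return p,d/np.linalg.norm(d)
def onz(c,px,z,o=None):
    p,d=ray(c,px,o); return p+d*(z-p[2])/d[2]
def tri(a,b):
    (p,d),(q,e)=a,b; s=np.linalg.lstsq(np.c_[d,-e],q-p,rcond=None)[0]
    return (p+d*s[0]+q+e*s[1])/2, np.linalg.norm(p+d*s[0]-q-e*s[1])
def proj(c,P,o=None):
    K,D,M,p=cam(c,o); X=(np.atleast_2d(P)-p)@M
    return cv2.projectPoints(X,np.zeros(3),np.zeros(3),K,D)[0][:,0]
def move(goal,yaw=None,o=None):
    "shift in tool mm to world goal; tool-down frame with given yaw of tool z"
    o=o or get_obs(); Rt=R.from_quat(o["tool_rot"]); return np.round(Rt.inv().apply(np.array(goal)-o["position"])*1000,1)
E
python3 - <<'E'
from h import *
o=get_obs(); print(np.round(R.from_quat(o["tool_rot"]).as_matrix(),3).tolist())
print(np.round(onz("top",(301,314),-.1),3))
for t,s in (((147,211),(188,313)),((133,278),(238,357)),((406,261),(360,172))):
    print("plug top .072? ",np.round(onz("top",t,.036),3),np.round(onz("scene",s,.036),3))
S=[((211,237),(249,277)),((244,231),(264,253)),((278,225),(279,228)),((312,218),(291,206))]
for t,s in S:
    P,e=tri(ray("top",t),ray("scene",s)); print("seat",np.round(onz("top",t,.034),3),np.round(onz("scene",s,.034),3),np.round(P,3),round(e,4))
for c in("top","scene"):
    camera(c)
    for i in range(4):
      for t in(f"seat{i}",f"keeper{i}_pad",f"plug{i}_mid"):
        print(c,t,[(np.round(d["location"],1).tolist(),round(d["conf"],2)) for d in mark_of(c,t)])
E
```

```text
[[-0.906, -0.0, 0.423], [-0.423, 0.0, -0.906], [-0.0, -1.0, -0.0]]
[ 0.327 -0.027 -0.1  ]
plug top .072?  [0.586 0.348 0.036] [0.585 0.346 0.036]
plug top .072?  [0.424 0.377 0.036] [0.426 0.374 0.036]
plug top .072?  [ 0.449 -0.277  0.036] [ 0.447 -0.278  0.036]
seat [0.518 0.191 0.034] [0.521 0.19  0.034] [0.519 0.191 0.035] 0.0021
seat [0.531 0.11  0.034] [0.528 0.111 0.034] [0.53  0.11  0.032] 0.0021
seat [0.544 0.027 0.034] [0.539 0.022 0.034] [0.54  0.025 0.038] 0.0066
seat [ 0.559 -0.057  0.034] [ 0.551 -0.062  0.034] [ 0.554 -0.058  0.037] 0.0091
top seat0 [([310.8, 219.2], 0.93), ([275.2, 223.1], 0.91), ([210.4, 239.3], 0.84), ([242.6, 228.9], 0.74)]
top keeper0_pad [([188.9, 182.4], 0.55), ([303.8, 161.2], 0.29)]
top plug0_mid [([403.8, 264.3], 0.86)]
top seat1 [([310.8, 219.2], 0.93), ([275.2, 223.1], 0.91), ([210.4, 239.3], 0.84), ([242.6, 228.9], 0.74)]
top keeper1_pad [([233.3, 182.5], 0.94), ([270.2, 171.1], 0.33)]
top plug1_mid [([132.4, 277.3], 0.62)]
top seat2 [([310.8, 219.2], 0.93), ([275.2, 223.1], 0.91), ([210.4, 239.3], 0.84), ([242.6, 228.9], 0.74)]
top keeper
[... 568 characters left out ...]
)]
scene seat1 [([261.0, 251.7], 0.96), ([289.9, 206.5], 0.89), ([245.1, 278.2], 0.73), ([277.3, 226.1], 0.62)]
scene keeper1_pad [([229.8, 199.0], 0.88), ([252.1, 153.7], 0.7)]
scene plug1_mid [([236.5, 358.6], 0.76), ([247.5, 277.0], 0.71), ([274.6, 223.9], 0.21)]
scene seat2 [([261.0, 251.7], 0.96), ([289.9, 206.5], 0.89), ([245.1, 278.2], 0.73), ([277.3, 226.1], 0.62)]
scene keeper2_pad [([246.5, 174.4], 0.64)]
scene plug2_mid [([198.6, 228.1], 0.79), ([189.6, 311.4], 0.75)]
scene seat3 [([261.0, 251.7], 0.96), ([289.9, 206.5], 0.89), ([245.1, 278.2], 0.73), ([277.3, 226.1], 0.62)]
scene keeper3_pad [([251.8, 153.0], 0.94)]
scene plug3_mid [([286.7, 202.4], 0.26), ([204.1, 225.3], 0.18)]
```

>>> drive_tool([
  [-100, -20, -60, 0, -30, 0, 87],
  [-200, -20, -120, 0, -60, 0, 87],
  [-289, -20, -184, 0, -82, 0, 87],
  [-289, -20, -184, 0, -82, 0, 87],
  [-289, -20, -184, 0, -82, 0, 87],
  [-289, -20, -184, 0, -82, 0, 87],
  [-289, -20, -184, 0, -82, 0, 87],
  [-289, -20, -184, 0, -82, 0, 87],
  [-289, -20, -184, 0, -82, 0, 87],
  [-289, -20, -184, 0, -82, 0, 87],
])

```text
time: 2.8
position: [0.4489, -0.2766, 0.2428]
tool_rot: [0.57, -0.419, 0.419, -0.57]
ft_force: [-0.0, 0.3, 0.1]
grip_width: 0.087
```

>>> drive_tool([
  [0, 0, 0, 0, -81, 0, 87],
  [0, 0, 0, 0, -81, 0, 87],
  [0, 0, 0, 0, -81, 0, 87],
  [0, 0, 0, 0, -81, 0, 87],
  [0, 0, 0, 0, -81, 0, 87],
  [0, 0, 0, 0, -81, 0, 87],
  [0, 0, 0, 0, -81, 0, 87],
  [0, 0, 0, 0, -81, 0, 87],
  [0, 0, 0, 0, -81, 0, 87],
  [0, 0, 0, 0, -81, 0, 87],
])

```text
time: 3.8
position: [0.4485, -0.2773, 0.2427]
tool_rot: [0.705, 0.051, -0.051, -0.705]
ft_force: [-0.3, -0.7, -0.2]
grip_width: 0.087
```

```bash
python3 - <<'E'
from h import *
o=get_obs(); print(o["time"],np.round(o["position"],3),np.round(o["q"],2),np.round(R.from_quat(o["tool_rot"]).as_matrix(),3).tolist())
im=camera("wrist"); cv2.imwrite("pics/w1.png",im)
for t in("plug0_mid","keeper3_pad"):
  for f in (mark_of,):
    for d in f("wrist",t): print(t,np.round(d["location"]),d["conf"],onz("wrist",d["location"],.036,o).round(3))
# keepers
y=np.arctan2(.036,.249); ex=np.array([np.cos(y),np.sin(y),0])
seats=np.array([[.5185,.191],[.530,.108],[.542,.025],[.5545,-.058]])
for i,(t,s) in enumerate([((191,182),(204.,223)),((233.3,182.5),(229.8,199)),((270,173),(246.5,174.7)),((306,161),(252,153.3))]):
    P,e=tri(ray("top",t),ray("scene",s)); h=np.r_[seats[i],.096]+.062*ex; v=P-h
    print(i,P.round(3),e.round(4),"along x",(v@ex).round(3),"lat",(v@[-ex[1],ex[0],0]).round(3),"z",v[2].round(3),"ang",np.arctan2(v[2],-(v@ex)).round(2),np.linalg.norm(v).round(3))
E
```

```text
3.8 [ 0.448 -0.277  0.243] [-0.77  0.37  1.65  0.    1.12 -2.48] [[0.99, 0.0, -0.144], [0.144, -0.0, 0.99], [0.0, -1.0, -0.0]]
plug0_mid [281. 188.] 0.81 [ 0.45  -0.28   0.036]
0 [0.617 0.211 0.199] 0.0013 along x 0.039 lat 0.005 z 0.103 ang 1.93 0.11
1 [0.614 0.119 0.196] 0.0011 along x 0.022 lat -0.001 z 0.1 ang 1.79 0.102
2 [0.627 0.037 0.201] 0.0104 along x 0.024 lat 0.0 z 0.105 ang 1.79 0.108
3 [ 0.657 -0.039  0.195] 0.0019 along x 0.042 lat 0.004 z 0.099 ang 1.98 0.107
```

View pics/w1.png

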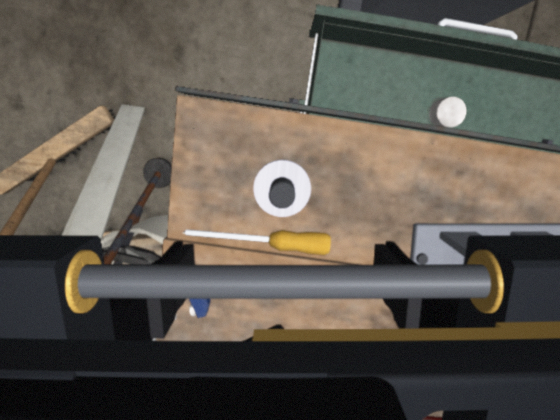

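The wrist view shows the plug at (282,187), within 3 mm of the estimate, and the screwdriver is clear of the fingers. I'll descend and grasp.

>>> drive_tool([
  [2, 50, -2, 0, 0, 0, 70],
  [2, 100, -2, 0, 0, 0, 70],
  [2, 150, -2, 0, 0, 0, 70],
  [2, 180, -2, 0, 0, 0, 70],
  [2, 201, -2, 0, 0, 0, 70],
  [2, 201, -2, 0, 0, 0, 70],
  [2, 201, -2, 0, 0, 0, 20],
  [2, 201, -2, 0, 0, 0, 20],
  [2, 201, -2, 0, 0, 0, 20],
  [2, 201, -2, 0, 0, 0, 20],
], newtons=25)

```text
time: 4.95
position: [0.4513, -0.2796, 0.0428]
tool_rot: [0.706, 0.05, -0.049, -0.705]
ft_force: [-0.9, 0.9, 0.4]
grip_width: 0.0459
```

>>> drive_tool([
  [0, 0, 0, 0, 0, 0, 20],
  [0, 0, 0, 0, 0, 0, 20],
  [0, 0, 0, 0, 0, 0, 20],
  [0, -30, 0, 0, 0, 0, 20],
  [0, -70, 0, 0, 0, 0, 20],
  [0, -110, 0, 0, 0, 0, 20],
  [0, -140, 0, 0, 0, 0, 20],
  [0, -140, 0, 0, 0, 0, 20],
  [0, -140, 0, 0, 0, 0, 20],
])

```text
time: 5.85
position: [0.4503, -0.2786, 0.1814]
tool_rot: [-0.705, -0.049, 0.05, 0.705]
ft_force: [0.1, 0.3, -3.7]
grip_width: 0.0249
```

```bash
python3 - <<'E'
from h import *
o=get_obs(); print(o["time"],np.round(o["position"],4),o["grip_width"],np.round(o["ft_force"],1))
im=camera("wrist"); cv2.imwrite("pics/w2.png",im)
print("to seat3",move([.5545,-.058,.2]))
E
```

```text
5.85 [ 0.4503 -0.2786  0.1814] 0.02485057126978494 [ 0.1  0.3 -3.7]
to seat3 [134.4 -19.5 203.3]
```

>>> drive_tool([
  [0, -45, 0, 0, 0, 0, 20],
  [20, -89, 40, 0, 0, 0, 20],
  [45, -89, 80, 0, 0, 0, 20],
  [70, -89, 120, 0, 0, 0, 20],
  [95, -89, 160, 0, 0, 0, 20],
  [120, -89, 200, 0, 0, 0, 20],
  [142, -89, 245, 0, 0, 0, 20],
  [142, -89, 245, 0, 0, 0, 20],
  [142, -89, 245, 0, 0, 0, 20],
  [142, -89, 245, 0, 0, 0, 20],
])

```text
time: 6.9
position: [0.5564, -0.0171, 0.2691]
tool_rot: [-0.705, -0.048, 0.05, 0.705]
ft_force: [-0.1, 0.5, -0.2]
grip_width: 0.0215
```

```bash
python3 - <<'E'
from h import *
o=get_obs(); print(o["time"],np.round(o["position"],4),o["grip_width"],np.round(o["ft_force"],1))
im=camera("wrist")
for d in mark_of("wrist","seat3"): print(np.round(d["location"]),round(d["conf"],2),onz("wrist",d["location"],.038,o).round(4)); cv2.drawMarker(im,tuple(int(v) for v in d["location"]),(0,0,255))
for p in proj("wrist",[[.5545,-.058,.038],[.542,.025,.038],[.530,.108,.038]],o): cv2.circle(im,tuple(int(v) for v in p),4,(0,255,0),1)
cv2.imwrite("pics/w3.png",im)
E
```

```text
6.9 [ 0.5564 -0.0171  0.2691] 0.02150100503501447 [-0.1  0.5 -0.2]
[471. 183.] 0.9 [0.5259 0.1907 0.038 ]
[248. 180.] 0.73 [ 0.5577 -0.0569  0.038 ]
[400. 179.] 0.71 [0.5322 0.1105 0.038 ]
[323. 181.] 0.64 [0.5467 0.0251 0.038 ]
```

View pics/w3.png

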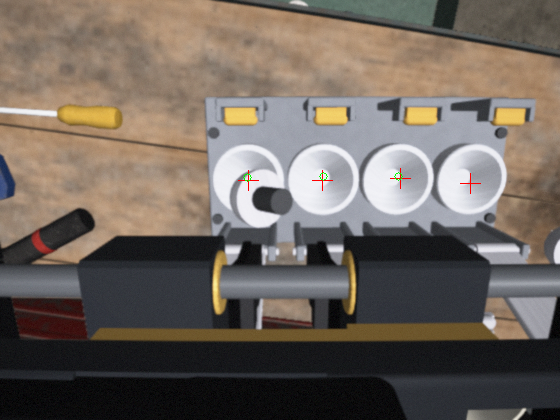

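The grip slackened and the plug dropped into or onto seat 3: flange at (262,200), stem at (272,200). I'll let it settle and look again.

>>> drive_tool([
  [-40, 0, 0, 0, 0, 0, 70],
  [-40, 0, 0, 0, 0, 0, 70],
  [-40, 0, 0, 0, 0, 0, 70],
  [-40, 0, 0, 0, 0, 0, 70],
  [-40, 0, 0, 0, 0, 0, 70],
  [-40, 0, 0, 0, 0, 0, 70],
])

```text
time: 7.6
position: [0.5183, -0.0225, 0.2707]
tool_rot: [0.705, 0.05, -0.049, -0.705]
ft_force: [-0.1, -0.3, 0.1]
grip_width: 0.0606
```

```bash
python3 - <<'E'
from h import *
o=get_obs(); print(o["time"],np.round(o["position"],4),o["grip_width"])
a=camera("wrist"); b=camera("scene"); c=camera("top")
S=np.hstack([cv2.resize(a[60:320,150:430],None,fx=1.4,fy=1.4), cv2.resize(b[120:300,200:380],(364,364))])
for d in mark_of("top","plug0_mid"):print(d["location"],d["conf"])
cv2.imwrite("pics/w4.png",S)
E
```

```text
7.6 [ 0.5183 -0.0225  0.2707] 0.060636831928700216
[313.5, 219.3] 0.38
```

View pics/w4.png

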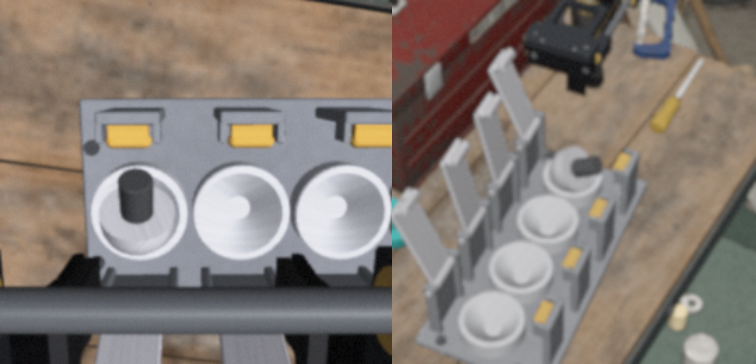

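Plug C now leans in seat 3, toward the latch side. I'll measure its tilt, then regrasp it and set it on flat bench, where it rights itself.

```bash
python3 - <<'E'
from h import *
o=get_obs(); 
for d in mark_of("wrist","seat3"): print(np.round(d["location"]),round(d["conf"],2),onz("wrist",d["location"],.038,o).round(4))
for p in((322,211.4),(249.3,211.4)): print(onz("wrist",p,.038,o).round(4))
s=np.array([.556,-.0575]);y=.143;ex=np.array([np.cos(y),np.sin(y),0]);ey=np.array([-ex[1],ex[0],0])
for a in(0,20,30,40,50,60):
    u=-np.sin(np.radians(a))*ex+np.array([0,0,np.cos(np.radians(a))])
    print(a,proj("wrist",np.r_[s,.0465]+.0445*u,o).round(1), "ctr",proj("wrist",np.r_[s,.0465]+.0085*u,o).round(1))
print(move(np.r_[s,.0]-.02*ex+[0,0,.06],o=o))
E
```

```text
[469. 213.] 0.75 [0.5219 0.1932 0.038 ]
[323. 212.] 0.65 [0.5442 0.027  0.038 ]
[398. 211.] 0.64 [0.5313 0.1119 0.038 ]
[0.5436 0.0254 0.038 ]
[ 0.5552 -0.0566  0.038 ]
0 [[243.3 224.7]] ctr [[246.9 215.7]]
20 [[243.1 209.2]] ctr [[246.9 213. ]]
30 [[243.3 201.6]] ctr [[246.9 211.6]]
40 [[243.6 194.4]] ctr [[247.  210.4]]
50 [[244.  188.1]] ctr [[247.1 209.2]]
60 [[244.6 182.8]] ctr [[247.1 208.2]]
[ 13.  210.4 -40.5]
```

>>> drive_tool([
  [9, 0, -38, 0, 0, 0, 65],
  [9, 50, -38, 0, 0, 0, 65],
  [9, 100, -38, 0, 0, 0, 65],
  [9, 150, -38, 0, 0, 0, 65],
  [9, 190, -38, 0, 0, 0, 65],
  [9, 218, -38, 0, 0, 0, 65],
  [9, 218, -38, 0, 0, 0, 65],
])

```text
time: 8.55
position: [0.529, -0.0577, 0.049]
tool_rot: [-0.704, -0.047, 0.052, 0.707]
ft_force: [-0.3, 0.3, -0.1]
grip_width: 0.0648
```

>>> drive_tool([
  [0, 0, 0, 0, 0, 0, 20],
  [0, 0, 0, 0, 0, 0, 20],
  [0, 0, 0, 0, 0, 0, 20],
  [0, 0, 0, 0, 0, 0, 20],
  [0, 0, 0, 0, 0, 0, 20],
  [0, 0, 0, 0, 0, 0, 20],
  [0, 0, 0, 0, 0, 0, 20],
  [0, 0, 0, 0, 0, 0, 20],
], newtons=35)

```text
time: 9.35
position: [0.5322, -0.0594, 0.0531]
tool_rot: [0.706, 0.05, -0.049, -0.705]
ft_force: [-1.6, -5.3, 3.9]
grip_width: 0.0253
```

>>> drive_tool([
  [0, -20, 0, 0, 0, 0, 20],
  [0, -50, 0, 0, 0, 0, 20],
  [0, -90, 0, 0, 0, 0, 20],
  [-20, -110, -20, 0, 0, 0, 20],
  [-45, -110, -60, 0, 0, 0, 20],
  [-70, -110, -105, 0, 0, 0, 20],
  [-95, -110, -150, 0, 0, 0, 20],
  [-113, -110, -205, 0, 0, 0, 20],
  [-113, -110, -205, 0, 0, 0, 20],
])

```text
time: 10.25
position: [0.448, -0.2823, 0.1622]
tool_rot: [0.706, 0.048, -0.047, -0.705]
ft_force: [0.3, -0.6, -3.0]
grip_width: 0.025
```

```bash
python3 - <<'E'
from h import *
o=get_obs(); print(o["time"],np.round(o["position"],4),o["grip_width"])
b=camera("scene");a=camera("wrist")
cv2.imwrite("pics/w5.png",np.hstack([cv2.resize(b[80:280,260:460],(380,380)),cv2.resize(a[120:320,180:380],(380,380))]))
E
```

```text
10.25 [ 0.448  -0.2823  0.1622] 0.02497407654223123
```

View pics/w5.png

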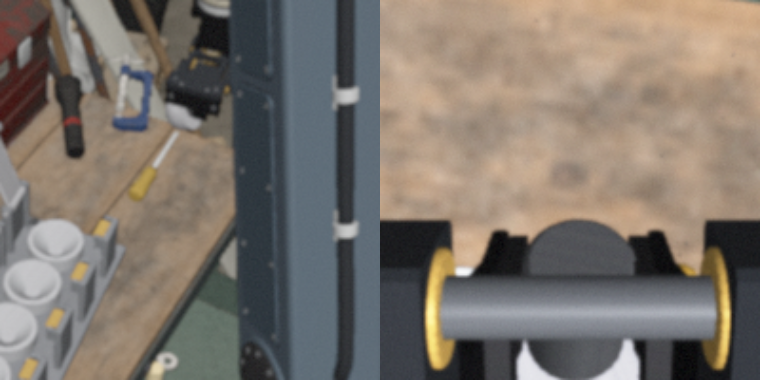

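>>> drive_tool([
  [-20, 30, 3, 0, 0, 0, 20],
  [-20, 70, 3, 0, 0, 0, 20],
  [-20, 100, 3, 0, 0, 0, 20],
  [-20, 112, 3, 0, 0, 0, 20],
  [-20, 120, 3, 0, 0, 0, 20],
  [-20, 123, 3, 0, 0, 0, 20],
  [-20, 123, 3, 0, 0, 0, 20],
])

```text
time: 11.05
position: [0.4289, -0.277, 0.0401]
tool_rot: [0.706, 0.05, -0.049, -0.705]
ft_force: [0.4, -0.1, -1.7]
grip_width: 0.0252
```

>>> drive_tool([
  [0, 0, 0, 0, 0, 0, 45],
  [0, 0, 0, 0, 0, 0, 65],
  [0, 0, 0, 0, 0, 0, 87],
  [0, 0, 0, 0, 0, 0, 87],
  [0, 0, 0, 0, 0, 0, 87],
  [0, -40, 0, 0, 0, 0, 87],
  [0, -90, 0, 0, 0, 0, 87],
  [0, -140, 0, 0, 0, 0, 87],
  [0, -190, 0, 0, 0, 0, 87],
  [0, -200, 0, 0, 0, 0, 87],
])

```text
time: 12.05
position: [0.4307, -0.2795, 0.2455]
tool_rot: [0.709, 0.052, -0.047, -0.702]
ft_force: [0.3, -0.6, -0.3]
grip_width: 0.086
```

```bash
python3 - <<'E'
from h import *
o=get_obs(); print(o["time"],np.round(o["position"],4),o["grip_width"])
a=camera("wrist");cv2.imwrite("pics/w6.png",a)
for d in mark_of("wrist","plug0_mid"): print(np.round(d["location"]),round(d["conf"],2),onz("wrist",d["location"],.036,o).round(4),move(onz("wrist",d["location"],.036,o)*[1,1,0]+[0,0,.042],o=o))
E
```

```text
12.05 [ 0.4307 -0.2795  0.2455] 0.08602243612707149
[290. 229.] 0.83 [ 0.4775 -0.2681  0.036 ] [ 46.4 203.8   6.9]
```

View pics/w6.png

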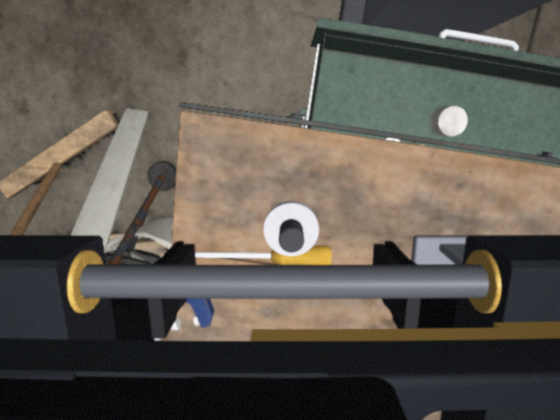

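Plug C stands upright again at (291,229). I'll regrasp it with more force.

>>> drive_tool([
  [46, 40, 7, 0, 0, 0, 65],
  [46, 90, 7, 0, 0, 0, 65],
  [46, 140, 7, 0, 0, 0, 65],
  [46, 180, 7, 0, 0, 0, 65],
  [46, 205, 7, 0, 0, 0, 65],
  [46, 205, 7, 0, 0, 0, 65],
  [46, 205, 7, 0, 0, 0, 20],
  [46, 205, 7, 0, 0, 0, 20],
  [46, 205, 7, 0, 0, 0, 20],
  [46, 205, 7, 0, 0, 0, 20],
], newtons=40)

```text
time: 13.15
position: [0.4725, -0.2633, 0.0348]
tool_rot: [-0.705, -0.05, 0.05, 0.705]
ft_force: [-0.1, -0.6, -1.7]
grip_width: 0.0457
```

>>> drive_tool([
  [0, 0, 0, 0, 0, 0, 20],
  [0, 0, 0, 0, 0, 0, 20],
  [0, 0, 0, 0, 0, 0, 20],
  [0, 0, 0, 0, 0, 0, 20],
  [0, -30, 0, 0, 0, 0, 20],
  [0, -70, 0, 0, 0, 0, 20],
  [0, -110, 0, 0, 0, 0, 20],
  [0, -110, 0, 0, 0, 0, 20],
  [0, -110, 0, 0, 0, 0, 20],
])

```text
time: 14.05
position: [0.473, -0.2639, 0.1453]
tool_rot: [0.706, 0.05, -0.049, -0.705]
ft_force: [-0.0, 0.8, -3.3]
grip_width: 0.0433
```

```bash
python3 - <<'E'
from h import *
o=get_obs(); print(o["time"],np.round(o["position"],4),o["grip_width"])
print(move([.5555,-.057,.152],o=o))
a=camera("wrist");b=camera("scene");c=camera("top")
cv2.imwrite("pics/w7.png",np.hstack([cv2.resize(a[120:320,180:380],(250,250)),cv2.resize(b[120:300,240:420],(250,250)),cv2.resize(c[180:320,320:460],(250,250))]))
E
```

```text
14.05 [ 0.473  -0.2639  0.1453] 0.04333668587027172
[110.6  -6.9 193.4]
```

View pics/w7.png

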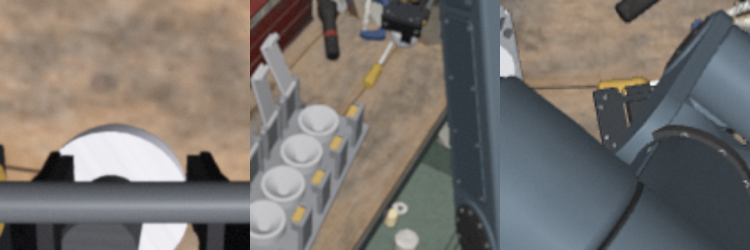

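The 43 mm opening means the fingers hold the flange, not the stem, so the plug was probably leaning on the screwdriver. I'll set it down farther from the screwdriver.

>>> drive_tool([
  [-35, 30, 0, 0, 0, 0, 20],
  [-35, 70, 0, 0, 0, 0, 20],
  [-35, 95, 0, 0, 0, 0, 20],
  [-35, 105, 0, 0, 0, 0, 20],
  [-35, 108, 0, 0, 0, 0, 20],
  [-35, 108, 0, 0, 0, 0, 50],
  [-35, 108, 0, 0, 0, 0, 87],
  [-35, 108, 0, 0, 0, 0, 87],
  [-35, 108, 0, 0, 0, 0, 87],
  [-35, 108, 0, 0, 0, 0, 87],
])

```text
time: 15.2
position: [0.4387, -0.2691, 0.0371]
tool_rot: [0.706, 0.05, -0.049, -0.705]
ft_force: [-0.4, -0.1, 0.1]
grip_width: 0.0743
```

>>> drive_tool([
  [0, 0, 0, 0, 0, 0, 87],
  [0, -40, 0, 0, 0, 0, 87],
  [0, -90, 0, 0, 0, 0, 87],
  [0, -140, 0, 0, 0, 0, 87],
  [0, -190, 0, 0, 0, 0, 87],
  [0, -200, 0, 0, 0, 0, 87],
  [0, -200, 0, 0, 0, 0, 87],
  [0, -200, 0, 0, 0, 0, 87],
  [0, -200, 0, 0, 0, 0, 87],
  [0, -200, 0, 0, 0, 0, 87],
])

```text
time: 16.2
position: [0.4372, -0.2679, 0.2346]
tool_rot: [-0.704, -0.048, 0.05, 0.707]
ft_force: [-0.5, 0.5, -0.6]
grip_width: 0.087
```

```bash
cat > look.py <<'E'
from h import *
def plug(o,a):
    "dark stem blob centroid vs flange; returns fits"
    r=[]
    for d in mark_of("wrist","plug0_mid"):
        P=onz("wrist",d["location"],.036,o); r.append((np.round(d["location"]).tolist(),round(d["conf"],2),P.round(4).tolist(),"stem-top would show at",proj("wrist",P+[0,0,.036],o).round().tolist(),"move",move(P*[1,1,0]+[0,0,.046],o=o).tolist()))
    return r
E
python3 - <<'E'
from look import *
o=get_obs(); print(o["time"],np.round(o["position"],4),o["grip_width"])
a=camera("wrist");cv2.imwrite("pics/w8.png",cv2.resize(a[80:330,130:450],None,fx=2,fy=2))
for r in plug(o,a):print(r)
E
```

```text
16.2 [ 0.4372 -0.2679  0.2346] 0.08703149639558917
([280.0, 200.0], 0.85, [0.4492, -0.2701, 0.036], 'stem-top would show at', [[279.0, 208.0]], 'move', [12.1, 188.5, -4.4])
```

View pics/w8.png

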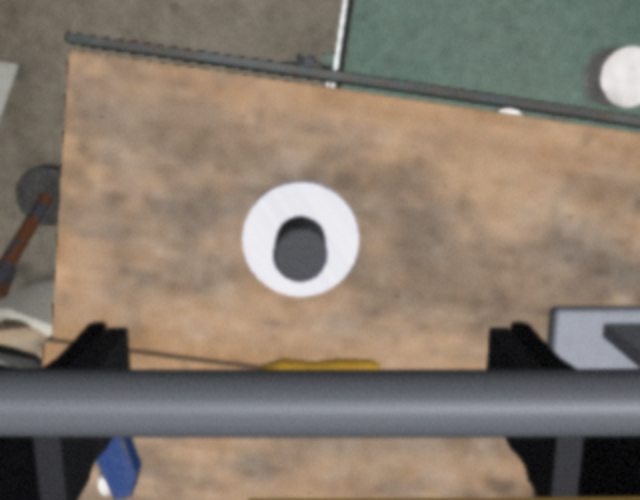

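Upright now: flange centre at (280,200), and the stem top at (280,207) matches the vertical prediction of (279,208). Regrasping.

>>> drive_tool([
  [12, 40, -3, 0, 0, 0, 65],
  [12, 90, -3, 0, 0, 0, 65],
  [12, 130, -3, 0, 0, 0, 65],
  [12, 165, -3, 0, 0, 0, 65],
  [12, 182, -3, 0, 0, 0, 65],
  [12, 187, -3, 0, 0, 0, 65],
  [12, 187, -3, 0, 0, 0, 65],
  [12, 187, -3, 0, 0, 0, 20],
  [12, 187, -3, 0, 0, 0, 20],
  [12, 187, -3, 0, 0, 0, 20],
], newtons=45)

```text
time: 17.3
position: [0.4511, -0.2705, 0.0507]
tool_rot: [0.706, 0.05, -0.049, -0.705]
ft_force: [0.3, 0.7, -0.4]
grip_width: 0.0486
```

>>> drive_tool([
  [0, 0, 0, 0, 0, 0, 20],
  [0, 0, 0, 0, 0, 0, 20],
  [0, 0, 0, 0, 0, 0, 20],
  [0, 0, 0, 0, 0, 0, 20],
  [0, 0, 0, 0, 0, 0, 20],
  [0, -30, 0, 0, 0, 0, 20],
  [0, -70, 0, 0, 0, 0, 20],
  [0, -110, 0, 0, 0, 0, 20],
  [0, -110, 0, 0, 0, 0, 20],
  [0, -110, 0, 0, 0, 0, 20],
])

```text
time: 18.3
position: [0.4504, -0.27, 0.1598]
tool_rot: [0.706, 0.05, -0.049, -0.705]
ft_force: [-0.5, 0.7, -2.2]
grip_width: 0.0249
```

```bash
python3 - <<'E'
from h import *
o=get_obs(); print(o["time"],np.round(o["position"],4),o["grip_width"])
print(move([.5555,-.057,.160],o=o))
E
```

```text
18.3 [ 0.4504 -0.27    0.1598] 0.02489278482775614
[133.8  -0.3 196.2]
```

>>> drive_tool([
  [30, -10, 45, 0, 0, 0, 20],
  [60, -10, 90, 0, 0, 0, 20],
  [90, -10, 135, 0, 0, 0, 20],
  [115, -10, 170, 0, 0, 0, 20],
  [134, -5, 196, 0, 0, 0, 20],
  [134, 0, 196, 0, 0, 0, 20],
  [134, 0, 196, 0, 0, 0, 20],
])

```text
time: 19.0
position: [0.5536, -0.0557, 0.1565]
tool_rot: [-0.705, -0.048, 0.053, 0.706]
ft_force: [-0.3, -0.7, -2.5]
grip_width: 0.0247
```

>>> drive_tool([
  [0, 30, 0, 0, 0, 0, 20],
  [0, 60, 0, 0, 0, 0, 20],
  [0, 75, 0, 0, 0, 0, 20],
  [0, 82, 0, 0, 0, 0, 20],
  [0, 86, 0, 0, 0, 0, 20],
  [0, 89, 0, 0, 0, 0, 20],
  [0, 89, 0, 0, 0, 0, 20],
])

```text
time: 19.7
position: [0.5566, -0.0579, 0.0712]
tool_rot: [0.706, 0.05, -0.049, -0.705]
ft_force: [0.7, 0.1, -2.0]
grip_width: 0.0248
```

>>> drive_tool([
  [0, 2, 0, 0, 0, 0, 20],
  [0, 3, 0, 0, 0, 0, 20],
  [0, 3, 0, 0, 0, 0, 20],
  [0, 3, 0, 0, 0, 0, 20],
])

```text
time: 20.1
position: [0.5584, -0.0578, 0.0694]
tool_rot: [0.706, 0.052, -0.047, -0.705]
ft_force: [2.1, -0.6, 4.7]
grip_width: 0.0254
```

>>> drive_tool([
  [0, 0, 0, 0, 0, 0, 30],
  [0, 0, 0, 0, 0, 0, 35],
  [0, 0, 0, 0, 0, 0, 45],
  [0, 0, 0, 0, 0, 0, 50],
  [0, -30, 0, 0, 0, 0, 50],
  [0, -70, 0, 0, 0, 0, 50],
  [0, -110, 0, 0, 0, 0, 50],
  [0, -140, 40, 0, 0, 0, 50],
  [0, -160, 84, 0, 0, 0, 50],
  [0, -160, 84, 0, 0, 0, 50],
])

```text
time: 21.1
position: [0.5439, 0.0302, 0.2305]
tool_rot: [-0.705, -0.053, 0.05, 0.706]
ft_force: [-0.3, -0.4, 1.0]
grip_width: 0.0501
```

```bash
python3 - <<'E'
from look import *
o=get_obs(); print(o["time"],np.round(o["position"],4),o["grip_width"])
a=camera("wrist");cv2.imwrite("pics/w9.png",cv2.resize(a[80:330,130:450],None,fx=2,fy=2))
for r in plug(o,a):print(r)
c=np.r_[.5555,-.057,.055]; print(proj("wrist",[c,c+[0,0,.036]],o).round().tolist())
for c in("scene","top"):
    camera(c)
    for t in("plug0_mid","plug1_mid"):
        for d in mark_of(c,t): print(c,t,np.round(d["location"]),round(d["conf"],2),onz(c,d["location"],.036).round(3))
E
```

```text
21.1 [0.5439 0.0302 0.2305] 0.05009669716192929
([194.0, 193.0], 0.88, [0.5619, -0.0594, 0.036], 'stem-top would show at', [[185.0, 201.0]], 'move', [4.1, 184.4, -91.4])
([321.0, 183.0], 0.41, [0.5324, 0.0664, 0.036], 'stem-top would show at', [[325.0, 189.0]], 'move', [-6.9, 184.5, 37.3])
[[192.0, 191.0], [182.0, 199.0]]
scene plug0_mid [292. 201.] 0.86 [ 0.557 -0.078  0.036]
top plug0_mid [310. 215.] 0.68 [ 0.566 -0.051  0.036]
top plug1_mid [132. 280.] 0.93 [0.42  0.38  0.036]
```

View pics/w9.png

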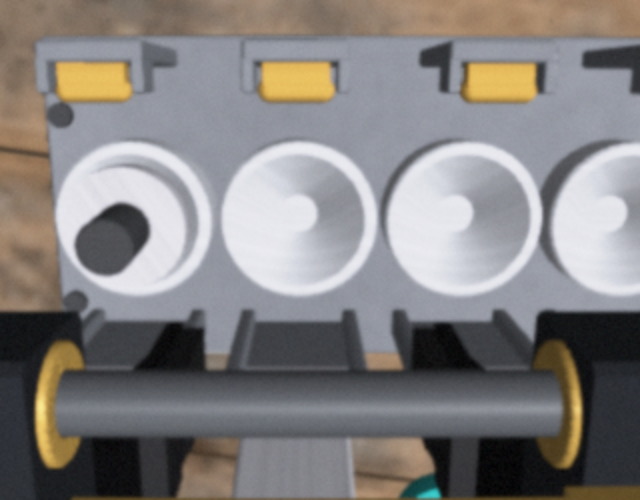

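Plug C is upright and home in seat 3: flange at (193,193) and stem at (182,204), against predictions of (192,191) and (182,199). Next I'll swing keeper 3 from behind with the fingers shut.

>>> drive_tool([
  [0, -40, -30, 0, 0, 0, 0],
  [40, -40, -60, 0, 0, 0, 0],
  [80, -40, -88, 0, 0, 0, 0],
  [125, -40, -88, 0, 0, 0, 0],
  [127, -40, -88, 0, 0, 0, 0],
  [127, 0, -88, 0, 0, 0, 0],
  [127, 35, -88, 0, 0, 0, 0],
  [127, 65, -88, 0, 0, 0, 0],
  [127, 65, -88, 0, 0, 0, 0],
], newtons=20)

```text
time: 22.4
position: [0.6774, -0.043, 0.1567]
tool_rot: [-0.704, -0.045, 0.054, 0.707]
ft_force: [-0.9, -0.3, -1.2]
grip_width: 0.0008
```

>>> drive_tool([
  [-15, 0, 0, 0, 0, 0, 0],
  [-35, 0, 0, 0, 0, 0, 0],
  [-55, 0, 0, 0, 0, 0, 0],
  [-75, 0, 0, 0, 0, 0, 0],
  [-95, 0, 0, 0, 0, 0, 0],
  [-115, 0, 0, 0, 0, 0, 0],
  [-135, 0, 0, 0, 0, 0, 0],
  [-145, 0, 0, 0, 0, 0, 0],
  [-145, 0, 0, 0, 0, 0, 0],
])

```text
time: 23.3
position: [0.5378, -0.064, 0.1637]
tool_rot: [0.705, 0.049, -0.049, -0.705]
ft_force: [0.1, -0.6, 0.5]
grip_width: 0.0006
```

>>> drive_tool([
  [-8, 15, 0, 0, 0, 0, 0],
  [-15, 30, 0, 0, 0, 0, 0],
  [-20, 42, 0, 0, 0, 0, 0],
  [-22, 50, 0, 0, 0, 0, 0],
  [-22, 54, 0, 0, 0, 0, 0],
  [-22, 54, 0, 0, 0, 0, 0],
])

```text
time: 23.9
position: [0.5176, -0.067, 0.1091]
tool_rot: [0.706, 0.05, -0.049, -0.705]
ft_force: [-0.1, -0.4, 0.4]
grip_width: 0.0006
```

>>> drive_tool([
  [0, 2, 0, 0, 0, 0, 0],
  [0, 4, 0, 0, 0, 0, 0],
  [0, 6, 0, 0, 0, 0, 0],
  [0, 7, 0, 0, 0, 0, 0],
  [0, 7, 0, 0, 0, 0, 0],
])

```text
time: 24.4
position: [0.5174, -0.0668, 0.1014]
tool_rot: [0.705, 0.05, -0.049, -0.705]
ft_force: [0.3, -0.0, 0.6]
grip_width: 0.0006
```

```bash
python3 - <<'E'
from h import *
b=camera("scene");c=camera("wrist")
cv2.imwrite("pics/w10.png",np.hstack([cv2.resize(b[120:300,200:380],(390,390)),cv2.resize(c[60:420,100:460],(390,390))]))
E
```

```text
(no output)
```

View pics/w10.png

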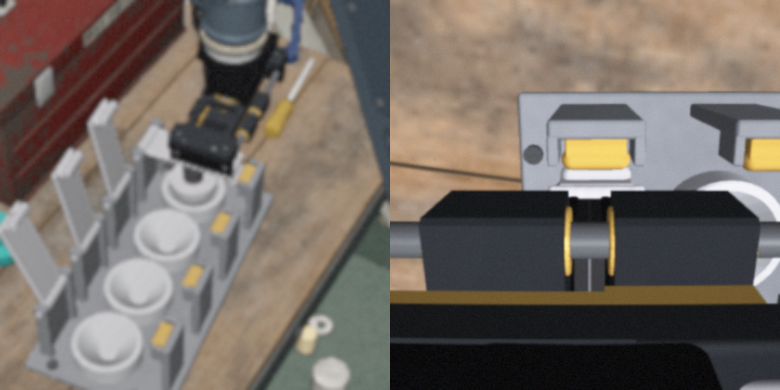

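>>> drive_tool([
  [0, 1, 0, 0, 0, 0, 0],
  [0, 2, 0, 0, 0, 0, 0],
  [0, 3, 0, 0, 0, 0, 0],
  [0, 3, 0, 0, 0, 0, 0],
])

```text
time: 24.9
position: [0.5169, -0.0667, 0.0992]
tool_rot: [0.705, 0.05, -0.049, -0.705]
ft_force: [-1.3, -0.2, 5.3]
grip_width: 0.0002
```

>>> drive_tool([
  [0, 1, 0, 0, 0, 0, 0],
  [0, 2, 0, 0, 0, 0, 0],
  [0, 3, 0, 0, 0, 0, 0],
  [0, 3, 0, 0, 0, 0, 0],
])

```text
time: 25.3
position: [0.5169, -0.0668, 0.0985]
tool_rot: [0.706, 0.05, -0.049, -0.705]
ft_force: [-5.0, 1.5, 22.3]
grip_width: 0.0007
```

22 N with no further travel at z = 0.0985, which is the level position. I'll back off and check.

>>> drive_tool([
  [0, -20, 0, 0, 0, 0, 0],
  [0, -60, 0, 0, 0, 0, 0],
  [0, -110, 0, 0, 0, 0, 40],
  [0, -150, 50, 0, 0, 0, 70],
  [0, -170, 100, 0, 0, 0, 80],
  [0, -170, 140, 0, 0, 0, 80],
  [0, -170, 180, 0, 0, 0, 80],
  [0, -170, 220, 0, 0, 0, 80],
  [0, -170, 220, 0, 0, 0, 80],
])

```text
time: 26.2
position: [0.4844, 0.1554, 0.2656]
tool_rot: [-0.705, -0.051, 0.052, 0.706]
ft_force: [0.3, -0.4, -0.1]
grip_width: 0.0483
```

```bash
python3 - <<'E'
from h import *
o=get_obs(); print(o["time"],np.round(o["position"],4))
L={}
for c in("top","scene"):
    im=camera(c); L[c]=im
    for t in("keeper3_pad","plug1_mid","plug2_mid"):
        for d in mark_of(c,t): print(c,t,np.round(d["location"],1),round(d["conf"],2),onz(c,d["location"],.036 if "plug" in t else .1).round(3))
cv2.imwrite("pics/w11.png",np.hstack([cv2.resize(L["scene"][120:390,160:360],(400,540)),cv2.resize(L["top"][140:320,100:350],(400,288))]) if 0 else np.hstack([cv2.resize(L["scene"][120:390,160:360],(400,540)),cv2.copyMakeBorder(cv2.resize(L["top"][140:320,100:350],(400,288)),0,252,0,0,0)]))
E
```

```text
26.2 [0.4844 0.1554 0.2656]
top keeper3_pad [314.3 232.3] 0.78 [ 0.515 -0.057  0.1  ]
top plug1_mid [135.4 281.2] 0.58 [0.416 0.372 0.036]
top plug2_mid [231.6 161.6] 0.93 [0.706 0.139 0.036]
top plug2_mid [139.5 214.7] 0.46 [0.577 0.366 0.036]
scene keeper3_pad [302.4 196.2] 0.84 [ 0.514 -0.055  0.1  ]
scene plug1_mid [237.5 357.2] 0.85 [0.427 0.374 0.036]
scene plug2_mid [187.7 320.9] 0.71 [0.573 0.362 0.036]
scene plug2_mid [200.7 230.8] 0.56 [0.708 0.138 0.036]
```

View pics/w11.png

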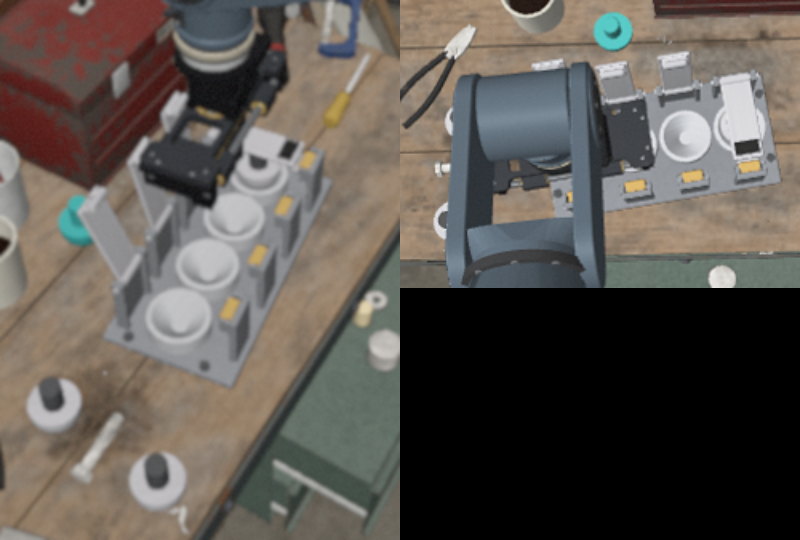

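Keeper 3 is shut: both cameras put its pad at z ≈ 0.10. Plug A has been knocked aside to about (0.575, 0.364), so I'll go there next.

>>> drive_tool([
  [25, 0, 45, 0, 0, 0, 87],
  [50, 0, 90, 0, 0, 0, 87],
  [75, 10, 130, 0, 0, 0, 87],
  [100, 25, 165, 0, 0, 0, 87],
  [110, 25, 193, 0, 0, 0, 87],
  [110, 25, 193, 0, 0, 0, 87],
  [110, 25, 193, 0, 0, 0, 87],
])

```text
time: 27.3
position: [0.568, 0.357, 0.2398]
tool_rot: [0.706, 0.049, -0.05, -0.705]
ft_force: [0.2, -0.7, 0.4]
grip_width: 0.0871
```

```bash
cat >> look.py <<'E'
def stem(o,a,P):
    "dark blob centroid around the flange, to compare with the upright stem (mean z .054..)"
    u,v=proj("wrist",P,o)[0]; g=cv2.cvtColor(a,cv2.COLOR_BGR2GRAY); m=np.zeros_like(g); cv2.circle(m,(int(u),int(v)),24,255,-1)
    ys,xs=np.where((g<95)&(m>0)); w=np.where((g>150)&(m>0))
    return "stem blob",xs.mean().round(1),ys.mean().round(1),len(xs),"expected",proj("wrist",P+[0,0,.022],o)[0].round(1)
E
python3 - <<'E'
from look import *
o=get_obs(); print(o["time"],np.round(o["position"],4),np.round(o["q"],2))
a=camera("wrist");cv2.imwrite("pics/w12.png",a)
for r in plug(o,a):print(r); print(stem(o,a,np.array(r[2])))
E
```

```text
27.3 [0.568  0.357  0.2398] [ 0.4   0.58  1.29 -0.    1.28 -1.32]
```

View pics/w12.png

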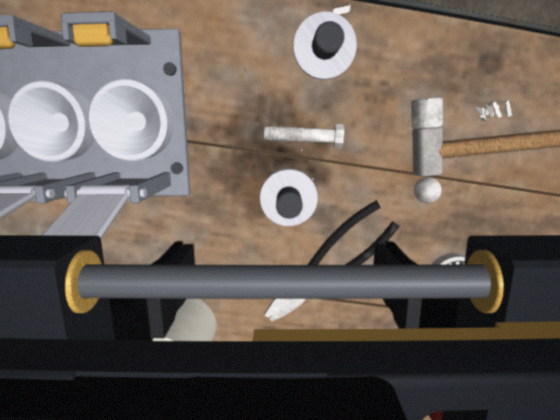

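Plug A's flange is at (289,198) and it stands upright, with nothing in the way of the fingers. Plug B is at (325,45).

```bash
python3 - <<'E'
from look import *
o=get_obs(); P=onz("wrist",(289,198),.036,o);print(P.round(4),proj("wrist",P+[0,0,.036],o),move(P*[1,1,0]+[0,0,.048],o=o)); print(onz("wrist",(325,45),.036,o).round(4))
E
```

```text
[0.578  0.3627 0.036 ] [[289.49065951 205.62758321]] [ 11.  192.5   5.3]
[0.4254 0.3756 0.036 ]
```

>>> drive_tool([
  [11, 40, 5, 0, 0, 0, 65],
  [11, 90, 5, 0, 0, 0, 65],
  [11, 130, 5, 0, 0, 0, 65],
  [11, 165, 5, 0, 0, 0, 65],
  [11, 185, 5, 0, 0, 0, 65],
  [11, 191, 5, 0, 0, 0, 65],
  [11, 191, 5, 0, 0, 0, 65],
  [11, 191, 5, 0, 0, 0, 20],
  [11, 191, 5, 0, 0, 0, 20],
  [11, 191, 5, 0, 0, 0, 20],
], newtons=45)

```text
time: 28.4
position: [0.5791, 0.3644, 0.0513]
tool_rot: [-0.705, -0.05, 0.049, 0.706]
ft_force: [-0.6, 0.6, -0.8]
grip_width: 0.0486
```

>>> drive_tool([
  [0, 0, 0, 0, 0, 0, 20],
  [0, 0, 0, 0, 0, 0, 20],
  [0, 0, 0, 0, 0, 0, 20],
  [0, 0, 0, 0, 0, 0, 20],
  [0, 0, 0, 0, 0, 0, 20],
  [0, -30, 0, 0, 0, 0, 20],
  [0, -70, 0, 0, 0, 0, 20],
  [0, -110, 0, 0, 0, 0, 20],
  [0, -110, 0, 0, 0, 0, 20],
  [0, -110, 0, 0, 0, 0, 20],
])

```text
time: 29.4
position: [0.5781, 0.3643, 0.16]
tool_rot: [-0.705, -0.05, 0.049, 0.706]
ft_force: [-0.6, -0.3, -2.4]
grip_width: 0.0249
```

```bash
python3 - <<'E'
from h import *
o=get_obs(); print(o["time"],np.round(o["position"],4),o["grip_width"])
print(move([.5315,.110,.165],o=o),move([.521,.192,.165],o=o))
E
```

```text
29.4 [0.5781 0.3643 0.16  ] 0.02489850229168058
[ -81.7   -5.1 -245.3] [ -80.6   -5.1 -162.6]
```

>>> drive_tool([
  [-40, -15, 0, 0, 0, 0, 20],
  [-81, -15, -35, 0, 0, 0, 20],
  [-81, -15, -80, 0, 0, 0, 20],
  [-81, -15, -125, 0, 0, 0, 20],
  [-81, -15, -170, 0, 0, 0, 20],
  [-81, -15, -215, 0, 0, 0, 20],
  [-81, -10, -245, 0, 0, 0, 20],
  [-81, 0, -245, 0, 0, 0, 20],
  [-81, 0, -245, 0, 0, 0, 20],
])

```text
time: 30.3
position: [0.5295, 0.1096, 0.1565]
tool_rot: [-0.705, -0.046, 0.051, 0.706]
ft_force: [-0.7, -0.0, -3.0]
grip_width: 0.0249
```

>>> drive_tool([
  [0, 30, 0, 0, 0, 0, 20],
  [0, 60, 0, 0, 0, 0, 20],
  [0, 75, 0, 0, 0, 0, 20],
  [0, 82, 0, 0, 0, 0, 20],
  [0, 86, 0, 0, 0, 0, 20],
  [0, 90, 0, 0, 0, 0, 20],
  [0, 92, 0, 0, 0, 0, 20],
  [0, 92, 0, 0, 0, 0, 20],
])

```text
time: 31.1
position: [0.534, 0.1098, 0.0691]
tool_rot: [0.706, 0.051, -0.048, -0.705]
ft_force: [1.1, -3.1, 1.9]
grip_width: 0.0249
```

>>> drive_tool([
  [0, 0, 0, 0, 0, 0, 30],
  [0, 0, 0, 0, 0, 0, 35],
  [0, 0, 0, 0, 0, 0, 45],
  [0, 0, 0, 0, 0, 0, 50],
  [0, -30, 0, 0, 0, 0, 50],
  [0, -70, 0, 0, 0, 0, 50],
  [0, -110, 0, 0, 0, 0, 50],
  [0, -140, 40, 0, 0, 0, 50],
  [0, -160, 84, 0, 0, 0, 50],
  [0, -160, 84, 0, 0, 0, 50],
])

```text
time: 32.1
position: [0.521, 0.1981, 0.2309]
tool_rot: [-0.704, -0.054, 0.049, 0.706]
ft_force: [0.2, -0.2, -0.8]
grip_width: 0.05
```

```bash
python3 - <<'E'
from look import *
o=get_obs(); print(o["time"],np.round(o["position"],4))
a=camera("wrist");cv2.imwrite("pics/w13.png",a)
c=np.r_[.5315,.110,.055]; print(proj("wrist",[c,c+[0,0,.036]],o).round(1).tolist(),stem(o,a,c))
for d in mark_of("wrist","plug0_mid"): print(d, onz("wrist",d["location"],.055,o).round(4))
print("behind keeper1",move(np.r_[.5315,.110,.165]+.13*np.r_[.99,.143,0],o=o))
E
```

```text
32.1 [0.521  0.1981 0.2309]
[[191.2, 189.2], [180.8, 197.0]] ('stem blob', np.float64(185.2), np.float64(195.0), 763, 'expected', array([185.2, 193.8]))
{'location': [21.6, 193.1], 'conf': 0.78} [ 0.5592 -0.0559  0.055 ]
{'location': [167.4, 184.6], 'conf': 0.47} [0.5303 0.0869 0.055 ]
behind keeper1 [127.3  66.5 -89.1]
```

View pics/w13.png

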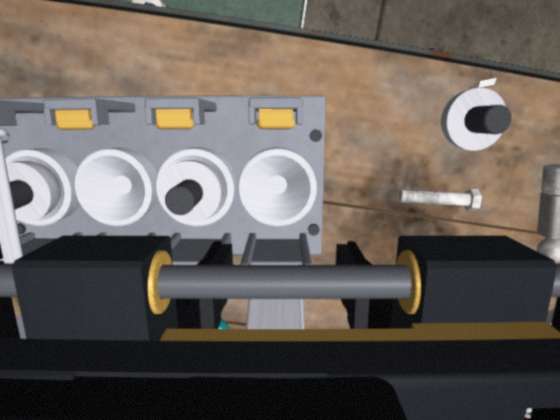

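Plug A is upright in seat 1: stem blob at (185,195), expected (185,194). Shutting keeper 1 the same way.

>>> drive_tool([
  [0, -40, -30, 0, 0, 0, 0],
  [40, -40, -60, 0, 0, 0, 0],
  [80, -40, -89, 0, 0, 0, 0],
  [125, -40, -89, 0, 0, 0, 0],
  [127, -40, -89, 0, 0, 0, 0],
  [127, 0, -89, 0, 0, 0, 0],
  [127, 35, -89, 0, 0, 0, 0],
  [127, 65, -89, 0, 0, 0, 0],
  [127, 65, -89, 0, 0, 0, 0],
], newtons=20)

```text
time: 33.1
position: [0.6532, 0.1217, 0.156]
tool_rot: [-0.705, -0.044, 0.054, 0.706]
ft_force: [-0.8, 0.4, -0.3]
grip_width: 0.0009
```

>>> drive_tool([
  [-15, 0, 0, 0, 0, 0, 0],
  [-35, 0, 0, 0, 0, 0, 0],
  [-55, 0, 0, 0, 0, 0, 0],
  [-75, 0, 0, 0, 0, 0, 0],
  [-95, 0, 0, 0, 0, 0, 0],
  [-115, 0, 0, 0, 0, 0, 0],
  [-135, 0, 0, 0, 0, 0, 0],
  [-147, 0, 0, 0, 0, 0, 0],
  [-147, 0, 0, 0, 0, 0, 0],
])

```text
time: 34.0
position: [0.5115, 0.1021, 0.1633]
tool_rot: [0.705, 0.049, -0.05, -0.705]
ft_force: [0.1, 0.5, -0.9]
grip_width: 0.0008
```

>>> drive_tool([
  [-8, 15, 0, 0, 0, 0, 0],
  [-15, 30, 0, 0, 0, 0, 0],
  [-20, 42, 0, 0, 0, 0, 0],
  [-22, 50, 0, 0, 0, 0, 0],
  [-22, 57, 0, 0, 0, 0, 0],
  [-22, 60, 0, 0, 0, 0, 0],
  [-22, 60, 0, 0, 0, 0, 0],
])

```text
time: 34.7
position: [0.4921, 0.0993, 0.1024]
tool_rot: [0.705, 0.05, -0.049, -0.705]
ft_force: [-0.2, -0.3, -0.8]
grip_width: 0.0006
```

>>> drive_tool([
  [0, 2, 0, 0, 0, 0, 0],
  [0, 4, 0, 0, 0, 0, 0],
  [0, 6, 0, 0, 0, 0, 0],
  [0, 6, 0, 0, 0, 0, 0],
])

```text
time: 35.1
position: [0.4923, 0.0994, 0.0987]
tool_rot: [0.705, 0.05, -0.049, -0.705]
ft_force: [-3.7, -1.0, 16.7]
grip_width: 0.0002
```

>>> drive_tool([
  [0, 2, 0, 0, 0, 0, 0],
  [0, 2, 0, 0, 0, 0, 0],
  [0, 2, 0, 0, 0, 0, 0],
])

```text
time: 35.4
position: [0.4923, 0.0994, 0.0981]
tool_rot: [0.706, 0.051, -0.048, -0.705]
ft_force: [-6.1, -1.0, 29.2]
grip_width: 0.0003
```

>>> drive_tool([
  [0, -20, 0, 0, 0, 0, 0],
  [0, -60, 0, 0, 0, 0, 0],
  [0, -110, 30, 0, 0, 0, 40],
  [0, -140, 75, 0, 0, 0, 70],
  [0, -140, 120, 0, 0, 0, 87],
  [0, -140, 160, 0, 0, 0, 87],
  [-20, -140, 200, 0, 0, 0, 87],
  [-30, -140, 245, 0, 0, 0, 87],
  [-35, -140, 265, 0, 0, 0, 87],
  [-35, -140, 265, 0, 0, 0, 87],
])

```text
time: 36.4
position: [0.4182, 0.3595, 0.2345]
tool_rot: [-0.705, -0.051, 0.051, 0.706]
ft_force: [1.2, -0.6, -0.2]
grip_width: 0.0564
```

```bash
python3 - <<'E'
from look import *
o=get_obs(); print(o["time"],np.round(o["position"],4),np.round(o["q"],2))
a=camera("wrist");cv2.imwrite("pics/w14.png",a)
for n in("plug0_mid","plug1_mid"):
  for d in mark_of("wrist",n):
    P=onz("wrist",d["location"],.036,o); print(n,d,P.round(4),stem(o,a,P),move(P*[1,1,0]+[0,0,.048],o=o))
for c in("top","scene"):
    camera(c)
    for t in("keeper1_pad","keeper3_pad","plug1_mid"):
        for d in mark_of(c,t): print(c,t,np.round(d["location"],1),round(d["conf"],2),onz(c,d["location"],.036 if "plug" in t else .1).round(3))
E
```

```text
36.4 [0.4182 0.3595 0.2345] [ 0.51  0.41  1.61  0.    1.12 -1.21]
plug1_mid {'location': [298.2, 197.1], 'conf': 0.94} [0.4248 0.3755 0.036 ] ('stem blob', np.float64(297.8), np.float64(199.1), 365, 'expected', array([299.1, 201.6])) [  8.8 186.5  14.7]
top keeper1_pad [245.2 244.2] 0.83 [0.491 0.102 0.1  ]
top keeper1_pad [313.2 216.8] 0.21 [ 0.551 -0.056  0.1  ]
top keeper3_pad [316.4 230.9] 0.64 [ 0.518 -0.062  0.1  ]
top plug1_mid [133.2 279.2] 0.59 [0.421 0.377 0.036]
scene keeper1_pad [277.  239.8] 0.58 [0.496 0.101 0.1  ]
scene plug1_mid [238.3 360. ] 0.64 [0.422 0.379 0.036]
```

>>> drive_tool([
  [9, 40, 15, 0, 0, 0, 65],
  [9, 90, 15, 0, 0, 0, 65],
  [9, 130, 15, 0, 0, 0, 65],
  [9, 160, 15, 0, 0, 0, 65],
  [9, 180, 15, 0, 0, 0, 65],
  [9, 186, 15, 0, 0, 0, 65],
  [9, 186, 15, 0, 0, 0, 65],
  [9, 186, 15, 0, 0, 0, 20],
  [9, 186, 15, 0, 0, 0, 20],
  [9, 186, 15, 0, 0, 0, 20],
], newtons=45)

```text
time: 37.95
position: [0.4271, 0.3735, 0.0498]
tool_rot: [-0.705, -0.05, 0.049, 0.706]
ft_force: [-0.7, -0.5, 0.4]
grip_width: 0.0489
```

>>> drive_tool([
  [0, 0, 0, 0, 0, 0, 20],
  [0, 0, 0, 0, 0, 0, 20],
  [0, 0, 0, 0, 0, 0, 20],
  [0, 0, 0, 0, 0, 0, 20],
  [0, 0, 0, 0, 0, 0, 20],
  [0, -30, 0, 0, 0, 0, 20],
  [0, -70, 0, 0, 0, 0, 20],
  [0, -110, 0, 0, 0, 0, 20],
  [0, -110, 0, 0, 0, 0, 20],
  [0, -110, 0, 0, 0, 0, 20],
])

```text
time: 38.95
position: [0.4261, 0.3727, 0.1586]
tool_rot: [0.705, 0.05, -0.049, -0.705]
ft_force: [0.3, 0.2, -2.9]
grip_width: 0.0252
```

```bash
python3 - <<'E'
from h import *
o=get_obs(); print(o["time"],np.round(o["position"],4),o["grip_width"])
print(move([.521,.192,.16],o=o))
E
```

```text
38.95 [0.4261 0.3727 0.1586] 0.025151473712097108
[  68.7   -1.4 -192.2]
```

>>> drive_tool([
  [15, -15, -40, 0, 0, 0, 20],
  [35, -15, -85, 0, 0, 0, 20],
  [50, -15, -130, 0, 0, 0, 20],
  [68, -15, -170, 0, 0, 0, 20],
  [68, -10, -192, 0, 0, 0, 20],
  [68, 0, -192, 0, 0, 0, 20],
  [68, 0, -192, 0, 0, 0, 20],
])

```text
time: 39.65
position: [0.5175, 0.1916, 0.155]
tool_rot: [0.705, 0.046, -0.052, -0.705]
ft_force: [-0.2, -0.7, -2.8]
grip_width: 0.0252
```

>>> drive_tool([
  [0, 30, 0, 0, 0, 0, 20],
  [0, 60, 0, 0, 0, 0, 20],
  [0, 75, 0, 0, 0, 0, 20],
  [0, 82, 0, 0, 0, 0, 20],
  [0, 86, 0, 0, 0, 0, 20],
  [0, 89, 0, 0, 0, 0, 20],
  [0, 91, 0, 0, 0, 0, 20],
  [0, 91, 0, 0, 0, 0, 20],
])

```text
time: 40.45
position: [0.522, 0.1923, 0.0689]
tool_rot: [0.705, 0.051, -0.048, -0.705]
ft_force: [1.5, -1.4, 1.9]
grip_width: 0.0248
```

>>> drive_tool([
  [0, 0, 0, 0, 0, 0, 30],
  [0, 0, 0, 0, 0, 0, 35],
  [0, 0, 0, 0, 0, 0, 45],
  [0, 0, 0, 0, 0, 0, 50],
  [0, -30, 0, 0, 0, 0, 50],
  [0, -70, 0, 0, 0, 0, 50],
  [0, -110, 0, 0, 0, 0, 50],
  [0, -140, 40, 0, 0, 0, 50],
  [0, -160, 84, 0, 0, 0, 50],
  [0, -160, 84, 0, 0, 0, 50],
])

```text
time: 41.45
position: [0.5097, 0.2807, 0.2312]
tool_rot: [-0.704, -0.054, 0.048, 0.707]
ft_force: [-0.4, -1.1, 0.7]
grip_width: 0.0501
```

```bash
python3 - <<'E'
from look import *
o=get_obs(); print(o["time"],np.round(o["position"],4))
a=camera("wrist");cv2.imwrite("pics/w15.png",a)
c=np.r_[.5205,.1925,.055]; print(proj("wrist",[c,c+[0,0,.036]],o).round(1).tolist(),stem(o,a,c))
for d in mark_of("wrist","plug0_mid"): print(d, onz("wrist",d["location"],.055,o).round(4))
print("behind keeper0",move(np.r_[.5205,.194,.165]+.13*np.r_[.99,.143,0],o=o))
E
```

```text
41.45 [0.5097 0.2807 0.2312]
[[190.9, 189.3], [180.6, 197.1]] ('stem blob', np.float64(185.6), np.float64(195.6), 787, 'expected', array([184.9, 193.8]))
behind keeper0 [127.7  66.9 -87.8]
```

Plug B is upright in seat 0: stem blob at (186,196), expected (185,194). Shutting keeper 0.

>>> drive_tool([
  [0, -40, -30, 0, 0, 0, 0],
  [40, -40, -60, 0, 0, 0, 0],
  [80, -40, -86, 0, 0, 0, 0],
  [125, -40, -86, 0, 0, 0, 0],
  [128, -40, -86, 0, 0, 0, 0],
  [128, 0, -86, 0, 0, 0, 0],
  [128, 35, -86, 0, 0, 0, 0],
  [128, 65, -86, 0, 0, 0, 0],
  [128, 65, -86, 0, 0, 0, 0],
], newtons=20)

```text
time: 42.45
position: [0.6422, 0.2064, 0.1559]
tool_rot: [0.706, 0.044, -0.054, -0.705]
ft_force: [0.1, -0.6, -0.1]
grip_width: 0.0004
```

>>> drive_tool([
  [-15, 0, 0, 0, 0, 0, 0],
  [-35, 0, 0, 0, 0, 0, 0],
  [-55, 0, 0, 0, 0, 0, 0],
  [-75, 0, 0, 0, 0, 0, 0],
  [-95, 0, 0, 0, 0, 0, 0],
  [-115, 0, 0, 0, 0, 0, 0],
  [-135, 0, 0, 0, 0, 0, 0],
  [-147, 0, 0, 0, 0, 0, 0],
  [-147, 0, 0, 0, 0, 0, 0],
])

```text
time: 43.35
position: [0.5005, 0.1874, 0.1634]
tool_rot: [0.705, 0.049, -0.05, -0.705]
ft_force: [-0.3, 0.4, 0.3]
grip_width: 0.0002
```

>>> drive_tool([
  [-8, 15, 0, 0, 0, 0, 0],
  [-15, 30, 0, 0, 0, 0, 0],
  [-20, 42, 0, 0, 0, 0, 0],
  [-22, 50, 0, 0, 0, 0, 0],
  [-22, 57, 0, 0, 0, 0, 0],
  [-22, 60, 0, 0, 0, 0, 0],
  [-22, 60, 0, 0, 0, 0, 0],
])

```text
time: 44.05
position: [0.481, 0.1847, 0.1024]
tool_rot: [-0.705, -0.05, 0.049, 0.705]
ft_force: [0.3, -0.5, 0.2]
grip_width: 0.0004
```

>>> drive_tool([
  [0, 2, 0, 0, 0, 0, 0],
  [0, 4, 0, 0, 0, 0, 0],
  [0, 6, 0, 0, 0, 0, 0],
  [0, 7, 0, 0, 0, 0, 0],
  [0, 7, 0, 0, 0, 0, 0],
])

```text
time: 44.55
position: [0.4813, 0.1848, 0.0985]
tool_rot: [0.705, 0.051, -0.049, -0.705]
ft_force: [-4.9, -1.1, 21.0]
grip_width: 0.0006
```

Same stop at z = 0.0985 with 21 N. I'll retract clear of the carrier and take the final checks.

>>> drive_tool([
  [0, -20, 0, 0, 0, 0, 0],
  [0, -60, 0, 0, 0, 0, 0],
  [-10, -110, 0, 0, 0, 0, 0],
  [-20, -150, 45, 0, 0, 0, 0],
  [-30, -170, 90, 0, 0, 0, 0],
  [-30, -170, 135, 0, 0, 0, 0],
  [-30, -170, 180, 0, 0, 0, 0],
  [-30, -170, 220, 0, 0, 0, 0],
  [-30, -170, 240, 0, 0, 0, 0],
  [-30, -170, 240, 0, 0, 0, 0],
])

```text
time: 45.55
position: [0.4163, 0.4209, 0.2653]
tool_rot: [-0.705, -0.051, 0.051, 0.706]
ft_force: [-0.4, 0.2, -0.0]
grip_width: 0.0005
```

```bash
python3 - <<'E'
from h import *
o=get_obs(); print(o["time"],np.round(o["position"],4))
L={}
y=.143; ex=np.array([np.cos(y),np.sin(y),0])
for c in("top","scene"):
    L[c]=camera(c)
    for t in("keeper0_pad","keeper1_pad","keeper2_pad","keeper3_pad"):
        for d in mark_of(c,t): print(c,t,np.round(d["location"],1),round(d["conf"],2),onz(c,d["location"],.1).round(3))
    for i,s in enumerate([[.5205,.1925],[.5315,.11],[.544,.026],[.5555,-.057]]): print(i,"shut pad at",proj(c,np.r_[s,.1]-.041*ex)[0].round(1))
cv2.imwrite("pics/w16.png",np.hstack([cv2.resize(L["scene"][130:310,200:350],(400,480)),cv2.resize(L["top"][140:290,170:345],(400,343)) if 0 else cv2.copyMakeBorder(cv2.resize(L["top"][140:290,170:345],(400,343)),0,137,0,0,0)]))
E
```

```text
45.55 [0.4163 0.4209 0.2653]
top keeper0_pad [211.  250.8] 0.78 [0.477 0.181 0.1  ]
top keeper1_pad [244.3 244.3] 0.69 [0.491 0.104 0.1  ]
top keeper2_pad [269.6 174.7] 0.9 [0.654 0.043 0.1  ]
top keeper3_pad [314.2 231.9] 0.83 [ 0.516 -0.057  0.1  ]
0 shut pad at [208.6 249.8]
1 shut pad at [244.4 244.2]
2 shut pad at [280.8 237.9]
3 shut pad at [316.7 232.1]
scene keeper0_pad [264.8 268.2] 0.6 [0.476 0.186 0.1  ]
scene keeper1_pad [276.2 239.4] 0.65 [0.498 0.101 0.1  ]
scene keeper3_pad [247.5 274.4] 0.39 [0.501 0.221 0.1  ]
0 shut pad at [263.3 267.7]
1 shut pad at [278.  241.5]
2 shut pad at [291.2 216.7]
3 shut pad at [303.6 194.3]
```

View pics/w16.png

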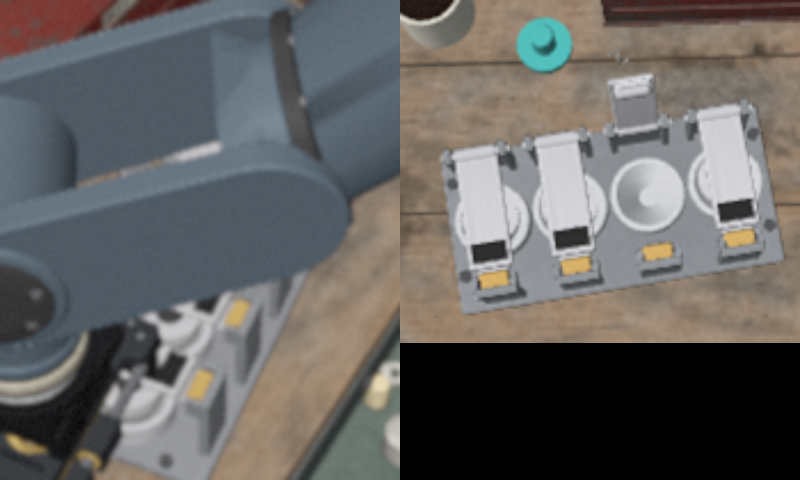

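```bash
python3 -c "
from rig import *
print(hand_in(), get_obs()['time'])"
```

```text
the job is handed in; nothing more can be done
the job is handed in; nothing more can be done
```

The three plugs I found on the bench are in seats 0, 1 and 3 with their keepers pressed shut, and empty seat 2's keeper is still standing open. I handed the job in just after 45.6 s on the robot clock. It reports no verdict.

- **Dropped plug:** the grip slackened while I carried the first plug, and it fell tilted into seat 3. My first attempt to recover it gripped the flange instead of the stem. I then stood it on clear bench, checked it was upright, and seated it normally.
- **Knocked plug:** another plug was pushed a few centimetres aside during the run. I measured its position again before grasping it.
- **Plugs:** wrist pictures before each keeper was closed showed every plug upright and within about 2 mm of its seat's axis. The plug in seat 3 leaned by about 0.06 rad, against a limit of 0.15. I did not measure their height directly, but every keeper reached its level position over its plug.
- **Keepers:** each one stopped hard at the level position (TCP z about 0.098 m) under 21 to 29 N. In the last top picture all three shut pads lie within about 3 pixels of where a level keeper should be.
- **Failed or weak checks:** in the last scene picture the arm hid seats 2 and 3. The one keeper 3 detection there was low confidence and in the wrong place, so I ignored it. An earlier scene picture and the last top picture both show keeper 3 shut. The latch snap itself was inferred from the force and the stop, not seen.

I saw no fourth plug, and I did not touch the turquoise look-alike.

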